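# Eject the red memory cartridge from the push-push dock

## Task

Take the red memory cartridge out of the two-bay dock and stand it upright in the black tray. It is latched: first press it straight down, deeper into its bay, until the latch lets go, and let it spring up before you draw it out by its head. Leave the blue cartridge latched in its bay.

Things in the scene. Friction and masses are not known exactly. Their poses are not given: they have to be found in the camera images.
- red_cartridge_mid (a point): Centre of the red cartridge, the one to take: upright loose block 26 (x) x 44 (y) x 60 mm tall, about 0.12 kg, flat top 30 mm above this point, foot 30 mm below it. Its axes are parallel to the dock's. Latched, its top is 14 mm proud of the dock; sprung up, 38 mm proud with 22 mm still in the bay (1 mm play): grip the head there, across x or y.
- blue_cartridge_mid (a point): Centre of the blue cartridge, same shape, latched in the same way in the other bay (either colour may be in either bay). Leave it alone.
- dock: Grey two-bay dock, 90 (x) x 190 (y) x 66 mm tall, fixed on the worktop; origin at the centre of its underside, z up, black front panel on its -x side. Bays open upward, at x = 0, y = +42.5 and -42.5 mm.
- dock_top (a point): Centre of the dock's top face. Latch: a cartridge pressed down 5 mm with about 4 N is let go (press 6 to 8 mm; hard stop at 10 mm, head then still 4 mm proud). When the press is lifted a soft spring raises it in about 1 s to 24 mm above its first height, where it rests. The latch does not catch again; a latched cartridge cannot be pulled out.
- tray: Black open tray, 100 (x) x 130 (y) mm, rim 14 mm high, walls and floor 4 mm thick, fixed on the worktop; origin at the centre of its underside, z up.
Mind the look-alikes: they are no part of the job. Of the things that look like the part that bears red_cartridge_mid, the smaller one is meant.

How it is judged:
On the way, in this order (a step that is already met when the one before it is completed fails the run):
1. the red cartridge is pressed at least 3.5 mm deeper into its bay (z of red_cartridge_mid in the frame of dock below 0.0465 m), for 0.02 s.
2. the red cartridge has sprung up by 15 mm or more (z of red_cartridge_mid in the frame of dock above 0.065 m), for 0.1 s.
At the end, for the whole second after the job is handed in: The red cartridge stands upright (within 7 degrees, on its foot) and at rest on the floor of the black tray, inside its rim; the blue cartridge is still latched where it was (within 10 mm) (x of red_cartridge_mid in the frame of tray between -0.04 and 0.04 m and y of red_cartridge_mid in the frame of tray between -0.055 and 0.055 m and height (world z) of red_cartridge_mid below 0.04 m and angle between red_cartridge_mid's own z axis and vertical below 0.12 rad and linear speed of red_cartridge below 0.02 m/s and distance of blue_cartridge_mid from where it was at the start of the episode below 0.01 m); the robot touches nothing.
It fails at once if the blue cartridge is tripped or disturbed by more than 10 mm (distance of blue_cartridge_mid from where it was at the start of the episode above 0.01 m).
It also fails if it takes over 48 s, if anything falls off the work surface, if the arm or the gripper's body presses on something with over 40 N, if the wrist force passes 120 N, or if a joint passes its speed limit or range.

## Robot

A 7-joint arm with a two-finger parallel gripper is mounted at the origin on a cart in front of the work surface, level with it; the furniture and walls round the work are solid. World frame = base frame: x ahead of the robot, y to its left, z up, the work surface at z = 0. Lengths are in m, angles in rad, forces in N, time in s.
With the tool pointing down it reaches from about 0.4 to 0.85 m from the base axis. Payload 4.5 kg.
Tool frame: the origin (TCP) lies midway between the tips of the shut fingers; the grasp point (between the pads) lies behind it (r.grip_point_offset is the z of the grasp point in the tool frame, in m); z points along the fingers, y is the line along which they close (so a half turn about z gives the same grasp; the last joint's range is limited). The gripper opens to 88 mm and grips with 3 to 60 N. Pads are 18 mm wide; open, the fingers measure 123 mm over their backs; the gripper's body (75 mm by 187 mm) begins 45 mm behind the grasp point.
Start: joints at [-1.143, 0.689, -0.195, 1.565, 0.157, 0.902, -0.215], TCP at [0.24, 0.577, 0.239] pointing down, gripper open.
Joint ranges: [-3.01, 3.01], [-0.46, 2.08], [-1.47, 1.51], [0.13, 2.56], [-1, 4.14], [0.04, 2.09], [-2.66, 2.66]. Speed limits (rad/s): [2.57, 2.57, 3.14, 3.14, 3.14, 3.14, 3.14].

## Interface

Orientations are given as a unit quaternion [x, y, z, w].
In Python, from plant import r, optics, workorder gives the robot as it stands.
- The arm moves only by the shell command python3 -m creep 'ROWS' [FORCE]. ROWS is JSON, a list of rows, each an object of numbers: "grip": the gripper command: -1 is shut, 1 is fully open, values between are in proportion; "tx", "ty", "tz": the shift along the tool's x, y, z in cm; "spin": the turn about the tool's z in degrees. In form: [{"grip": .., "tx": .., "ty": .., "tz": .., "spin": ..}, ...]. A call has 1 to 8 rows; each row shifts and turns the commanded pose from where the row before left it, along the tool's axes as they then stand; what a row does not reach is not made up. A row lasts 1/12 s, in which the tool goes at most 41.7 mm and 7.16 degrees, less where a joint would pass 70% of its speed; a pose out of reach is approached as far as the arm can. A call with a gripper value outside its range is refused whole. The fingers move at their own pace and stop on an object; FORCE is the grip in N (left out, the last holds). Time passes only in rows, so rows that do not move let the fingers close. It gives the time, the measured TCP pose, the force, the opening and the grip force at its end, in the units of the state.
- r.get_state(): the state, without advancing time (a new reading comes with each control period).
- optics.snapshot(name): name is "side" or "top"; returns (picture, depth): 480x640x3 uint8, red, green, blue; 480x640 float32, m along the optical axis (not along the pixel's ray), 0 where there is no reading.
- optics.get_calibration(name): a dict with "fx", "fy", "cx", "cy" (pixels), "extrinsics" (4x4, takes a point from world to camera coordinates). Camera axes: x right, y down, z forward; pixel columns grow to the right and rows downward; lengths in m; the calibration is good to about 2 mm. A picture is of the moment at which its call begins. get_calibration takes no time and is no camera call.
- workorder.finish_job(): hands the job in; it is judged then, once.
The state is a dict: "clock": time; "q": joint angles; "qd": joint speeds; "joint_torque": joint torques, N m; "tool_pos": TCP position; "eef_rot": TCP orientation; "contact_force": force on the tool from outside, world axes, zero at the start; "moment": the same for the moment, N m; "opening": opening from 0.0 (shut) to 1.0 (fully open); "finger_force": force on a finger pad.
Only numpy, scipy, OpenCV 4.12 (cv2) and the standard library are available. Lean on these libraries where they do the work, as an engineer would, in place of code of your own. Each camera call takes 0.05 s, during which the arm holds its last target. There are 200 camera calls.

## Working session

There is one attempt and no reset: what is moved stays moved. The work goes in short steps, Python scripts to look and compute and a shell command to move; the robot and the scene stay as the last step left them, time stands still between calls to the robot, and variables do not carry over. Pictures are saved under pics/ and viewed, at most 10 in all, crops included, and the job is handed in when it is done.

```bash
ls; mkdir -p pics; cat > h.py <<'E'
import numpy as np,cv2
from plant import r,optics,workorder
def snap(n,f):
    p,d=optics.snapshot(n); cv2.imwrite(f'pics/{f}.png',p[:,:,::-1]); np.save(f'{f}.npy',d); return p,d
def world(n,u,v,d):
    c=optics.get_calibration(n); z=d[int(v),int(u)]
    P=np.array([(u-c['cx'])/c['fx']*z,(v-c['cy'])/c['fy']*z,z,1]); return (np.linalg.inv(c['extrinsics'])@P)[:3]
E
python3 - <<'E'
from h import *
snap('top','t0');snap('side','s0')
s=r.get_state();print(s['clock'],s['tool_pos'],s['eef_rot'],s['opening'],r.grip_point_offset)
from scipy.spatial.transform import Rotation as R
print(R.from_quat(s['eef_rot']).as_matrix().round(3))
E
```

```text
pics
0.1 [0.23964968 0.57662318 0.23798878] [ 1.95614305e-01  9.80680559e-01 -8.21513973e-04 -1.02319145e-04] 0.9987248945839508 -0.0187
[[-0.923  0.384 -0.001]
 [ 0.384  0.923 -0.002]
 [-0.    -0.002 -1.   ]]
```

View pics/t0.png

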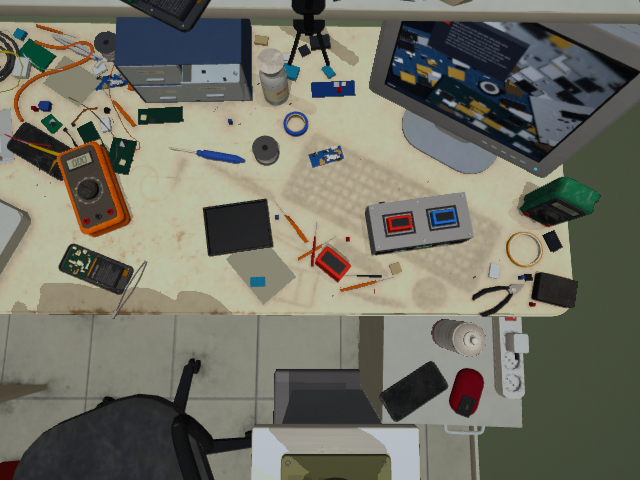

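View pics/s0.png

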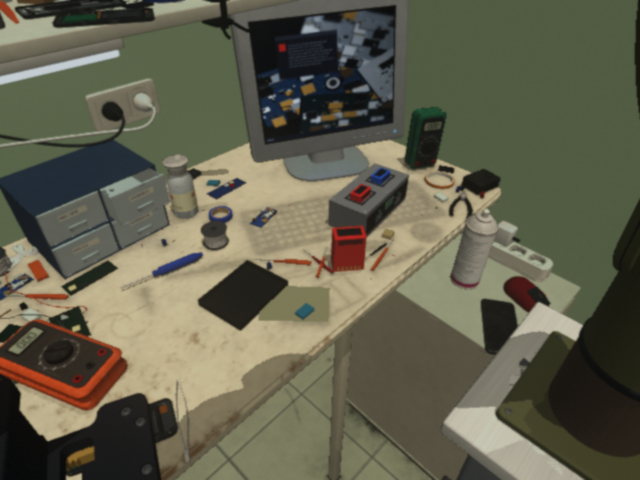

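The top view shows these candidates: a red block in the dock's left bay at (400,222), a loose, larger red block on the bench at (333,262), and a red mouse or case at (466,390). The blue cartridge is at (443,216) and the tray at (238,227). I choose the one in the dock at (400,222), and will check it with a crop and depth.

```bash
python3 - <<'E'
from h import *
p=cv2.imread('pics/t0.png');d=np.load('t0.npy')
cv2.imwrite('pics/c0.png',cv2.resize(p[180:290,190:490],None,fx=2.6,fy=2.6,interpolation=cv2.INTER_CUBIC))
for n,u,v in [('red',400,222),('blue',443,216),('dockmid',421,219),('loose',333,262),('tray',238,227),('bench',300,185),('docktopL',375,225)]:
    print(n,world('top',u,v,d).round(4))
# top-face fits
c=optics.get_calibration('top');V,U=np.mgrid[:480,:640]
X=np.stack([(U-c['cx'])/c['fx']*d,(V-c['cy'])/c['fy']*d,d,np.ones_like(d)],-1)@np.linalg.inv(c['extrinsics']).T
def fit(n,m):
    P=X[m][:,:2].astype(np.float32);print(n,len(P),cv2.minAreaRect(P),np.median(X[m][:,2]))
box=lambda a,b,e,f:(U>a)&(U<b)&(V>e)&(V<f)
h,s,v=[a.astype(int) for a in cv2.split(cv2.cvtColor(p,cv2.COLOR_BGR2HSV))]
fit('dock',box(360,478,185,260)&(abs(X[...,2]-.066)<.006))
fit('dock+',box(360,478,185,260)&(X[...,2]>.06))
fit('red',box(380,420,205,240)&(X[...,2]>.073));fit('blue',box(422,465,200,235)&(X[...,2]>.073))
fit('tray',box(195,280,195,260)&(v<60))
E
```

```text
red [ 0.5339 -0.1187  0.0811]
blue [ 0.5465 -0.2007  0.0792]
dockmid [ 0.543  -0.1619  0.0666]
loose [0.4579 0.0069 0.08  ]
tray [0.5369 0.1984 0.001 ]
bench [ 0.6275  0.0729 -0.0012]
docktopL [ 0.5306 -0.0736  0.0668]
dock 3901 ((0.539734959602356, -0.16127324104309082), (0.09041295945644379, 0.19120898842811584), 8.430562019348145) 0.06593646707845724
dock+ 4615 ((0.5085409283638, -0.09390600025653839), (0.1389433890581131, 0.3535195589065552), 24.83882713317871) 0.06628543996402603
red 338 ((0.4682753086090088, -0.04300743341445923), (0.042391587048769, 0.2483387142419815), 40.69318771362305) 0.08005371423608676
blue 340 ((0.47299835085868835, -0.08720362186431885), (0.03885374218225479, 0.3192638158798218), 32.31514358520508) 0.08020844109913583
tray 3146 ((0.466671347618103, 0.1652044951915741), (0.2818511426448822, 0.14967641234397888), 25.299667358398438) 0.0042797889984863
```

View pics/c0.png

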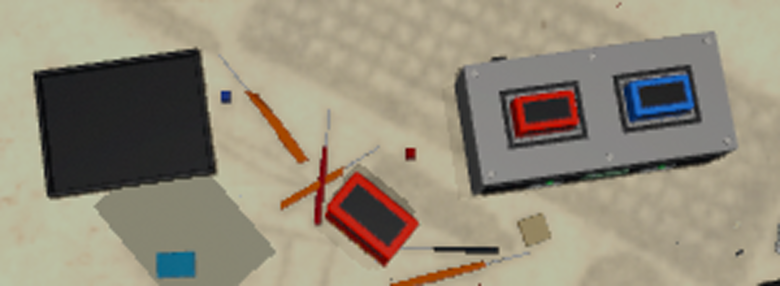

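The crop shows the dock's red head in the left bay at crop (545,112), which is smaller than the loose red decoy at (372,218). The depth check agrees: red top z is 0.080, the dock fits 90x191 mm with yaw 8.4°, and the bay prediction is (0.5335, -0.1193) against (0.534, -0.119) measured. Next I spin -31°, shut the fingers and travel there.

```bash
python3 -m creep '[{"grip":-1,"spin":-6.2},{"grip":-1,"spin":-6.2},{"grip":-1,"spin":-6.2},{"grip":-1,"spin":-6.2},{"grip":-1,"spin":-6.2}]' 20
python3 -m creep '[{"grip":-1,"tx":-0.94,"ty":-3.66},{"grip":-1,"tx":-0.94,"ty":-3.66},{"grip":-1,"tx":-0.94,"ty":-3.66},{"grip":-1,"tx":-0.94,"ty":-3.66},{"grip":-1,"tx":-0.94,"ty":-3.66},{"grip":-1,"tx":-0.94,"ty":-3.66},{"grip":-1,"tx":-0.94,"ty":-3.66},{"grip":-1,"tx":-0.94,"ty":-3.66}]'
python3 -m creep '[{"grip":-1,"tx":-0.94,"ty":-3.66},{"grip":-1,"tx":-0.94,"ty":-3.66},{"grip":-1,"tx":-0.94,"ty":-3.66},{"grip":-1,"tx":-0.94,"ty":-3.66},{"grip":-1,"tx":-0.94,"ty":-3.66},{"grip":-1,"tx":-0.94,"ty":-3.66},{"grip":-1,"tx":-0.94,"ty":-3.66},{"grip":-1,"tx":-0.94,"ty":-3.66}]'
cat > d.py <<'E'
import sys
from h import *
from scipy.spatial.transform import Rotation as R
s=r.get_state();M=R.from_quat(s['eef_rot']).as_matrix()
t=np.array([float(a) for a in sys.argv[1:4]])
print('t',s['clock'],'pos',np.round(s['tool_pos'],4),'F',np.round(s['contact_force'],1),'open',s['opening'],'ff',s['finger_force'])
print('yaw of tool y',np.degrees(np.arctan2(M[1,1],M[0,1])),'zaxis',M[:,2].round(4),'delta tool cm',(M.T@(t-s['tool_pos'])*100).round(2))
E
python3 d.py 0.5335 -0.1193 0.11
```

```text
t 0.1 pos [0.2396 0.5766 0.238 ] F [-0.1 -0.5 -0.1] open 0.9987248945839508 ff 0.0
yaw of tool y 67.4387628080439 zaxis [-5.0e-04 -1.6e-03 -1.0e+00] delta tool cm [-53.84 -52.97  12.89]$[0]: bad value
$[0]: bad value
$[0]: bad value
```

All the keys seem to be required, so I'll test with the complete set.

```bash
python3 -m creep '[{"grip":-1,"tx":0,"ty":0,"tz":0,"spin":-6.2},{"grip":-1,"tx":0,"ty":0,"tz":0,"spin":-6.2},{"grip":-1,"tx":0,"ty":0,"tz":0,"spin":-6.2},{"grip":-1,"tx":0,"ty":0,"tz":0,"spin":-6.2},{"grip":-1,"tx":0,"ty":0,"tz":0,"spin":-6.2}]' 20
python3 d.py 0.5335 -0.1193 0.11
```

```text
clock: 0.52
tool_pos: [0.2397, 0.5768, 0.2383]
eef_rot: [-0.076, 0.997, -0.0, -0.0]
contact_force: [-0.3, -0.0, -0.3]
opening: 0.648
finger_force: 0.0
t 0.5167 pos [0.2397 0.5768 0.2383] F [-0.3 -0.  -0.3] open 0.6476032486994284 ff 0.0
yaw of tool y 98.74928490256382 zaxis [-3.e-04 -1.e-03 -1.e+00] delta tool cm [-18.45 -73.26  12.89]
```

```bash
python3 -m creep '[{"grip":-1,"tx":-0.92,"ty":-3.66,"tz":0,"spin":0},{"grip":-1,"tx":-0.92,"ty":-3.66,"tz":0,"spin":0},{"grip":-1,"tx":-0.92,"ty":-3.66,"tz":0,"spin":0},{"grip":-1,"tx":-0.92,"ty":-3.66,"tz":0,"spin":0},{"grip":-1,"tx":-0.92,"ty":-3.66,"tz":0,"spin":0},{"grip":-1,"tx":-0.92,"ty":-3.66,"tz":0,"spin":0},{"grip":-1,"tx":-0.92,"ty":-3.66,"tz":0,"spin":0},{"grip":-1,"tx":-0.92,"ty":-3.66,"tz":0,"spin":0}]'
python3 -m creep '[{"grip":-1,"tx":-0.92,"ty":-3.66,"tz":0,"spin":0},{"grip":-1,"tx":-0.92,"ty":-3.66,"tz":0,"spin":0},{"grip":-1,"tx":-0.92,"ty":-3.66,"tz":0,"spin":0},{"grip":-1,"tx":-0.92,"ty":-3.66,"tz":0,"spin":0},{"grip":-1,"tx":-0.92,"ty":-3.66,"tz":0,"spin":0},{"grip":-1,"tx":-0.92,"ty":-3.66,"tz":0,"spin":0},{"grip":-1,"tx":-0.92,"ty":-3.66,"tz":0,"spin":0},{"grip":-1,"tx":-0.92,"ty":-3.66,"tz":0,"spin":0}]' >/dev/null
python3 d.py 0.5335 -0.1193 0.11
```

```text
clock: 1.18
tool_pos: [0.3558, 0.2964, 0.2386]
eef_rot: [-0.074, 0.997, -0.0, -0.0]
contact_force: [0.8, -0.4, 0.1]
opening: 0.038
finger_force: 0.0
t 1.85 pos [0.4715 0.0175 0.2386] F [0.6 0.1 0.5] open 0.003989101824579363 ff 0.0
yaw of tool y 98.43229827463774 zaxis [-5.e-04 -0.e+00 -1.e+00] delta tool cm [ -4.13 -14.44  12.85]
```

```bash
python3 -m creep '[{"grip":-1,"tx":-0.92,"ty":-3.4,"tz":0,"spin":0},{"grip":-1,"tx":-0.92,"ty":-3.4,"tz":0,"spin":0},{"grip":-1,"tx":-0.92,"ty":-3.4,"tz":0,"spin":0},{"grip":-1,"tx":-0.92,"ty":-3.0,"tz":3,"spin":0},{"grip":-1,"tx":0,"ty":0,"tz":3,"spin":0},{"grip":-1,"tx":0,"ty":0,"tz":3,"spin":0},{"grip":-1,"tx":0,"ty":0,"tz":0,"spin":0},{"grip":-1,"tx":0,"ty":0,"tz":0,"spin":0}]' >/dev/null
python3 - <<'E'
from h import *
p,d=snap('side','s1');cv2.imwrite('pics/s1c.png',cv2.resize(p[120:280,280:480,::-1],None,fx=3,fy=3,interpolation=cv2.INTER_CUBIC))
E
python3 d.py 0.5335 -0.1193 0.08
```

```text
t 2.5667 pos [ 0.5267 -0.104   0.1504] F [0.8 0.3 0.1] open 0.0025018280212784146 ff 0.0
yaw of tool y 98.48993677932887 zaxis [-3.e-04  4.e-04 -1.e+00] delta tool cm [-0.45 -1.62  7.04]
```

View pics/s1c.png

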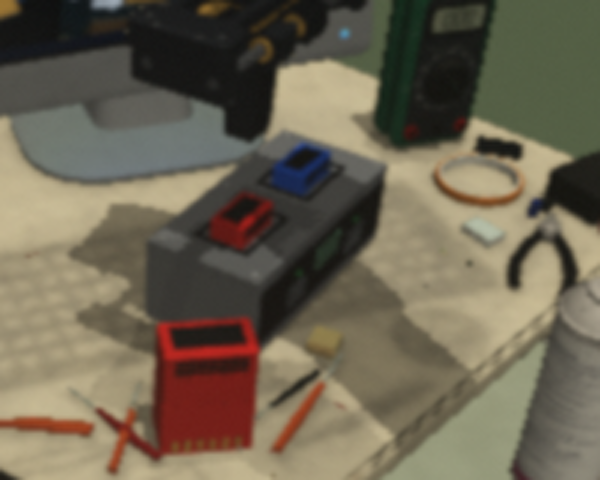

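The shut fingers hang over the red head (crop tip at (245,135), head at (245,215)) and need to shift 1.6 cm. I'll centre them and go down to just above the head.

```bash
python3 -m creep '[{"grip":-1,"tx":-0.45,"ty":-1.62,"tz":0,"spin":0},{"grip":-1,"tx":0,"ty":0,"tz":3,"spin":0},{"grip":-1,"tx":0,"ty":0,"tz":2.5,"spin":0},{"grip":-1,"tx":0,"ty":0,"tz":0.8,"spin":0},{"grip":-1,"tx":0,"ty":0,"tz":0,"spin":0},{"grip":-1,"tx":0,"ty":0,"tz":0,"spin":0}]' >/dev/null
python3 d.py 0.5335 -0.1193 0.08
```

```text
t 3.0667 pos [ 0.5343 -0.1194  0.0884] F [-0.2  0.4  0.5] open 0.0037581638782636295 ff 0.0
yaw of tool y 98.48739531638952 zaxis [ 0.0019 -0.     -1.    ] delta tool cm [0.08 0.02 0.84]
```

```bash
python3 -m creep '[{"grip":-1,"tx":0,"ty":0,"tz":0.4,"spin":0},{"grip":-1,"tx":0,"ty":0,"tz":0.4,"spin":0},{"grip":-1,"tx":0,"ty":0,"tz":0.3,"spin":0},{"grip":-1,"tx":0,"ty":0,"tz":0.2,"spin":0},{"grip":-1,"tx":0,"ty":0,"tz":0.2,"spin":0},{"grip":-1,"tx":0,"ty":0,"tz":0,"spin":0},{"grip":-1,"tx":0,"ty":0,"tz":0,"spin":0}]' >/dev/null
python3 d.py 0.5335 -0.1193 0.073
```

```text
t 3.65 pos [ 0.534  -0.1199  0.072 ] F [1.9 0.7 3.4] open 0.005756521753232997 ff 1.8170381138770608
yaw of tool y 98.44001538271836 zaxis [ 1.1e-03  1.0e-04 -1.0e+00] delta tool cm [ 0.04  0.06 -0.1 ]
```

It is pressed about 8 mm with 3.4 N. Now I lift well clear, part-open the fingers and wait for the spring.

```bash
python3 -m creep '[{"grip":-1,"tx":0,"ty":0,"tz":-2,"spin":0},{"grip":-1,"tx":0,"ty":0,"tz":-3,"spin":0},{"grip":-1,"tx":0,"ty":0,"tz":-3,"spin":0},{"grip":0.4,"tx":0,"ty":0,"tz":0,"spin":0},{"grip":0.4,"tx":0,"ty":0,"tz":0,"spin":0},{"grip":0.4,"tx":0,"ty":0,"tz":0,"spin":0},{"grip":0.4,"tx":0,"ty":0,"tz":0,"spin":0},{"grip":0.4,"tx":0,"ty":0,"tz":0,"spin":0}]' >/dev/null
python3 -m creep '[{"grip":0.4,"tx":0,"ty":0,"tz":0,"spin":0},{"grip":0.4,"tx":0,"ty":0,"tz":0,"spin":0},{"grip":0.4,"tx":0,"ty":0,"tz":0,"spin":0},{"grip":0.4,"tx":0,"ty":0,"tz":0,"spin":0},{"grip":0.4,"tx":0,"ty":0,"tz":0,"spin":0},{"grip":0.4,"tx":0,"ty":0,"tz":0,"spin":0},{"grip":0.4,"tx":0,"ty":0,"tz":0,"spin":0},{"grip":0.4,"tx":0,"ty":0,"tz":0,"spin":0}]' >/dev/null
python3 - <<'E'
from h import *
p,d=snap('side','s2');cv2.imwrite('pics/s2c.png',cv2.resize(p[120:280,280:480,::-1],None,fx=3,fy=3,interpolation=cv2.INTER_CUBIC))
E
python3 d.py 0.5335 -0.1193 0.072
```

```text
t 5.0333 pos [ 0.5334 -0.1199  0.1519] F [-0.5 -0.2 -0.3] open 0.7019646131931159 ff 0.0
yaw of tool y 98.44305096905342 zaxis [ 1.e-04  0.e+00 -1.e+00] delta tool cm [-0.02  0.05  7.99]
```

View pics/s2c.png

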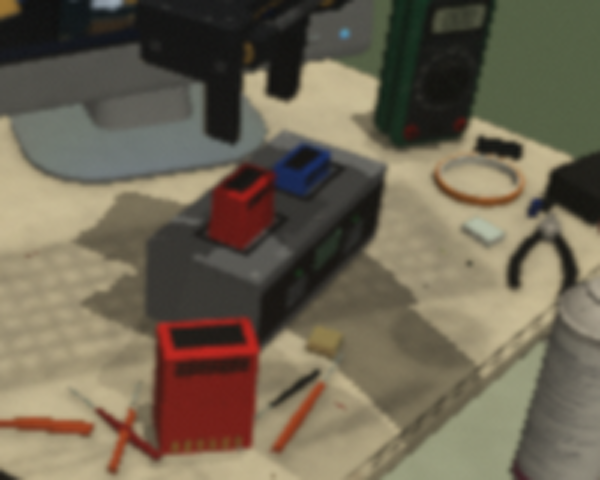

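Red has sprung up (crop top now at (248,180)), with the fingers straddling it and blue unchanged at (303,165). I'll go down and grip.

```bash
python3 -m creep '[{"grip":0.4,"tx":0,"ty":0,"tz":2,"spin":0},{"grip":0.4,"tx":0,"ty":0,"tz":2,"spin":0},{"grip":0.4,"tx":0,"ty":0,"tz":2,"spin":0},{"grip":0.4,"tx":0,"ty":0,"tz":1.5,"spin":0},{"grip":0.4,"tx":0,"ty":0,"tz":0.3,"spin":0},{"grip":0.4,"tx":0,"ty":0,"tz":0,"spin":0},{"grip":-1,"tx":0,"ty":0,"tz":0,"spin":0},{"grip":-1,"tx":0,"ty":0,"tz":0,"spin":0}]' 20
python3 -m creep '[{"grip":-1,"tx":0,"ty":0,"tz":0,"spin":0},{"grip":-1,"tx":0,"ty":0,"tz":0,"spin":0},{"grip":-1,"tx":0,"ty":0,"tz":0,"spin":0},{"grip":-1,"tx":0,"ty":0,"tz":0,"spin":0}]'
python3 d.py 0.5335 -0.1193 0.16
```

```text
clock: 5.7
tool_pos: [0.5341, -0.1199, 0.0749]
eef_rot: [-0.073, 0.997, -0.0, 0.001]
contact_force: [0.4, -0.5, -0.2]
opening: 0.575
finger_force: 0.0
clock: 6.03
tool_pos: [0.5341, -0.1192, 0.0745]
eef_rot: [-0.074, 0.997, 0.0, 0.001]
contact_force: [0.9, 2.5, 1.8]
opening: 0.498
finger_force: 20.0
t 6.0333 pos [ 0.5341 -0.1192  0.0745] F [0.9 2.5 1.8] open 0.4979154705473913 ff 19.999562110751867
yaw of tool y 98.47168346819649 zaxis [ 1.7e-03  8.0e-04 -1.0e+00] delta tool cm [ 0.04  0.01 -8.55]
```

```bash
python3 - <<'E'
from h import *
# tray outline from first top picture, at rim height 14 mm via ray/plane
p=cv2.imread('pics/t0.png');g=p.max(2)
m=np.zeros_like(g);m[195:262,195:282]=(g[195:262,195:282]<65);
n,l,st,ce=cv2.connectedComponentsWithStats(m);k=1+st[1:,4].argmax()
v,u=np.nonzero(l==k);c=optics.get_calibration('top');T=np.linalg.inv(c['extrinsics'])
D=np.stack([(u-c['cx'])/c['fx'],(v-c['cy'])/c['fy'],np.ones(len(u))],1)@T[:3,:3].T;o=T[:3,3]
for z in(0,.014):
    P=(o+D*((z-o[2])/D[:,2])[:,None])[:,:2].astype(np.float32);print(z,cv2.minAreaRect(P))
E
```

```text
0 ((0.5375553369522095, 0.19977787137031555), (0.10212940722703934, 0.1316973716020584), 8.854753494262695)
0.014 ((0.5349471569061279, 0.19723011553287506), (0.1005277931690216, 0.12963204085826874), 8.854743003845215)
```

The grip holds at 43.8 mm and 20 N. The tray centre is (0.5355, 0.198) with yaw 8.9°, and the footprint fits 100x130. I'll draw it straight out.

```bash
python3 -m creep '[{"grip":-1,"tx":0,"ty":0,"tz":-0.7,"spin":0},{"grip":-1,"tx":0,"ty":0,"tz":-1.2,"spin":0},{"grip":-1,"tx":0,"ty":0,"tz":-1.5,"spin":0},{"grip":-1,"tx":0,"ty":0,"tz":-2,"spin":0},{"grip":-1,"tx":0,"ty":0,"tz":-2,"spin":0},{"grip":-1,"tx":0,"ty":0,"tz":-1.5,"spin":0},{"grip":-1,"tx":0,"ty":0,"tz":0,"spin":0},{"grip":-1,"tx":0,"ty":0,"tz":0,"spin":0}]'
python3 d.py 0.5355 0.198 0.16
```

```text
clock: 6.7
tool_pos: [0.5334, -0.1207, 0.1633]
eef_rot: [-0.073, 0.997, -0.001, 0.0]
contact_force: [-0.1, 0.1, -1.1]
opening: 0.497
finger_force: 20.0
t 6.7 pos [ 0.5334 -0.1207  0.1633] F [-0.1  0.1 -1.1] open 0.496511420698844 ff 19.999000488314778
yaw of tool y 98.38584477884734 zaxis [ 9.e-04 -9.e-04 -1.e+00] delta tool cm [-4.85 31.5   0.3 ]
```

```bash
python3 -m creep '[{"grip":-1,"tx":-0.2,"ty":1,"tz":0,"spin":0},{"grip":-1,"tx":-0.4,"ty":2.5,"tz":0,"spin":0},{"grip":-1,"tx":-0.4,"ty":2.5,"tz":0,"spin":0},{"grip":-1,"tx":-0.4,"ty":2.5,"tz":0,"spin":0},{"grip":-1,"tx":-0.4,"ty":2.5,"tz":0,"spin":0},{"grip":-1,"tx":-0.4,"ty":2.5,"tz":0,"spin":0},{"grip":-1,"tx":-0.4,"ty":2.5,"tz":0,"spin":0},{"grip":-1,"tx":-0.4,"ty":2.5,"tz":0,"spin":0}]' >/dev/null
python3 -m creep '[{"grip":-1,"tx":-0.4,"ty":2.5,"tz":0,"spin":0},{"grip":-1,"tx":-0.4,"ty":2.5,"tz":0,"spin":0},{"grip":-1,"tx":-0.4,"ty":2.5,"tz":0,"spin":0},{"grip":-1,"tx":-0.4,"ty":2.5,"tz":0,"spin":0},{"grip":-1,"tx":-0.2,"ty":2,"tz":0,"spin":0},{"grip":-1,"tx":0,"ty":1,"tz":0,"spin":0},{"grip":-1,"tx":0,"ty":0,"tz":0,"spin":0},{"grip":-1,"tx":0,"ty":0,"tz":0,"spin":0}]' >/dev/null
python3 - <<'E'
from h import *
p,d=snap('side','s3');cv2.imwrite('pics/s3c.png',cv2.resize(p[120:340,170:430,::-1],None,fx=2.5,fy=2.5,interpolation=cv2.INTER_CUBIC))
E
python3 d.py 0.5355 0.198 0.0365
```

```text
t 8.0833 pos [0.5343 0.1969 0.1622] F [ 0.1 -0.7 -1.7] open 0.4993816950807409 ff 19.99889576341957
yaw of tool y 98.37327918867058 zaxis [-0.0014 -0.0024 -1.    ] delta tool cm [-0.16  0.12 12.57]
```

View pics/s3c.png

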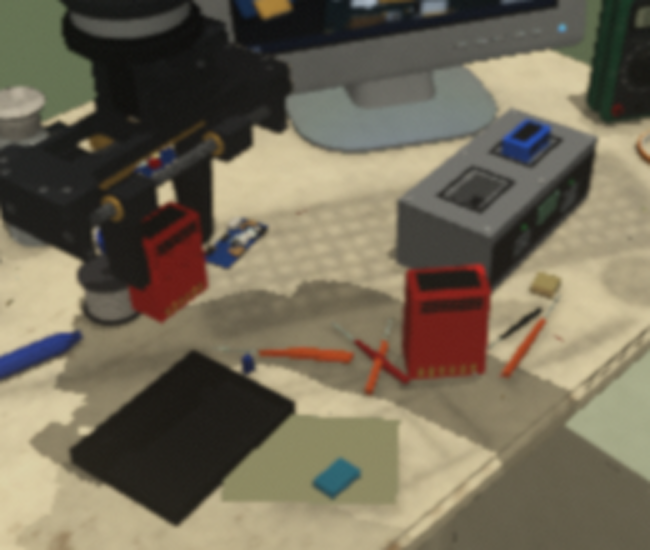

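The red cartridge hangs upright in the fingers at crop (165,265), the blue stays latched, and the bay is empty. Lowering over the tray now.

```bash
python3 -m creep '[{"grip":-1,"tx":0,"ty":0,"tz":1.5,"spin":0},{"grip":-1,"tx":0,"ty":0,"tz":2.5,"spin":0},{"grip":-1,"tx":0,"ty":0,"tz":2.5,"spin":0},{"grip":-1,"tx":0,"ty":0,"tz":2.5,"spin":0},{"grip":-1,"tx":0,"ty":0,"tz":2,"spin":0},{"grip":-1,"tx":0,"ty":0,"tz":1,"spin":0},{"grip":-1,"tx":0,"ty":0,"tz":0,"spin":0},{"grip":-1,"tx":0,"ty":0,"tz":0,"spin":0}]' >/dev/null
python3 d.py 0.5355 0.198 0.0345
python3 -m creep '[{"grip":-1,"tx":0,"ty":0,"tz":0.2,"spin":0},{"grip":-1,"tx":0,"ty":0,"tz":0.2,"spin":0},{"grip":-1,"tx":0,"ty":0,"tz":0,"spin":0},{"grip":-1,"tx":0,"ty":0,"tz":0,"spin":0}]' >/dev/null
python3 d.py 0.5355 0.198 0.0345
```

```text
t 8.75 pos [0.5349 0.1976 0.043 ] F [ 0.3  0.3 -0.3] open 0.5011510953282016 ff 19.998995542991906
yaw of tool y 98.35452536289097 zaxis [-3.e-04 -9.e-04 -1.e+00] delta tool cm [-0.07  0.03  0.85]
t 9.0833 pos [0.535  0.1989 0.0396] F [ 0.1 -0.5 -0.7] open 0.4959012559143893 ff 19.999099331907928
yaw of tool y 98.43394081447926 zaxis [ 1.e-03  5.e-04 -1.e+00] delta tool cm [-0.03 -0.1   0.51]
```

```bash
python3 -m creep '[{"grip":-1,"tx":0,"ty":0,"tz":0.15,"spin":0},{"grip":-1,"tx":0,"ty":0,"tz":0.15,"spin":0},{"grip":-1,"tx":0,"ty":0,"tz":0,"spin":0},{"grip":-1,"tx":0,"ty":0,"tz":0,"spin":0}]' >/dev/null
python3 d.py 0.5355 0.198 0.0345
python3 -m creep '[{"grip":-1,"tx":0,"ty":0,"tz":0.1,"spin":0},{"grip":-1,"tx":0,"ty":0,"tz":0.1,"spin":0},{"grip":-1,"tx":0,"ty":0,"tz":0,"spin":0},{"grip":-1,"tx":0,"ty":0,"tz":0,"spin":0}]' >/dev/null
python3 d.py 0.5355 0.198 0.0345
```

```text
t 9.4167 pos [0.5346 0.1988 0.0358] F [ 0.  -0.4 -1.3] open 0.5026708325325925 ff 19.999117988627404
yaw of tool y 98.44305104554084 zaxis [-2.e-04 -1.e-04 -1.e+00] delta tool cm [-0.08 -0.09  0.13]
t 9.75 pos [0.5347 0.1989 0.0349] F [-0.9 -1.   8.1] open 0.4954991137220329 ff 19.99742425046861
yaw of tool y 98.44283002246816 zaxis [ 6.e-04 -0.e+00 -1.e+00] delta tool cm [-0.06 -0.1   0.04]
```

It has touched the floor at the expected height (8 N). I'll release it and rise.

```bash
python3 -m creep '[{"grip":0.4,"tx":0,"ty":0,"tz":-0.1,"spin":0},{"grip":0.4,"tx":0,"ty":0,"tz":0,"spin":0},{"grip":0.4,"tx":0,"ty":0,"tz":0,"spin":0},{"grip":0.4,"tx":0,"ty":0,"tz":0,"spin":0},{"grip":0.4,"tx":0,"ty":0,"tz":-1,"spin":0},{"grip":0.4,"tx":0,"ty":0,"tz":-2,"spin":0},{"grip":0.4,"tx":0,"ty":0,"tz":-3,"spin":0},{"grip":0.4,"tx":0,"ty":0,"tz":-3,"spin":0}]' >/dev/null
python3 -m creep '[{"grip":0.4,"tx":0,"ty":0,"tz":-3,"spin":0},{"grip":0.4,"tx":0,"ty":0,"tz":-3,"spin":0},{"grip":0.4,"tx":0,"ty":0,"tz":0,"spin":0},{"grip":0.4,"tx":0,"ty":0,"tz":0,"spin":0},{"grip":0.4,"tx":0,"ty":0,"tz":0,"spin":0}]'
python3 - <<'E'
from h import *
p,d=snap('side','s4');cv2.imwrite('pics/s4c.png',cv2.resize(p[120:340,170:430,::-1],None,fx=2.5,fy=2.5,interpolation=cv2.INTER_CUBIC))
E
```

```text
clock: 10.83
tool_pos: [0.5342, 0.1983, 0.1848]
eef_rot: [-0.074, 0.997, -0.0, -0.0]
contact_force: [-1.2, 0.2, -0.0]
opening: 0.701
finger_force: 0.0
```

View pics/s4c.png

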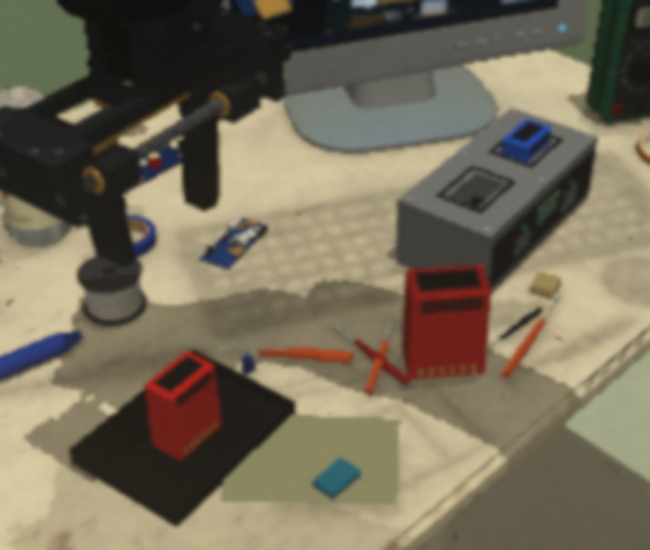

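The red cartridge stands upright mid-tray at crop (183,405), the blue is still latched at (525,140), and the gripper is clear.

```bash
python3 -c "
from plant import workorder
print(workorder.finish_job())"
```

```text
the job is handed in; nothing more can be done
None
```

The red cartridge was pressed, sprung up, drawn out and stood upright in the black tray, the blue one stayed latched, and the job is handed in (about 11 s on the clock; no verdict was returned).

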